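# Lock the hatch sample with its quick-release T-bolt

## Robot

A 6-joint arm with a two-finger parallel gripper is mounted at the origin on the work surface. World frame = base frame: x ahead of the robot, y to its left, z up, the work surface at z = 0. Lengths are in m, angles in degrees, forces in N, time in s.
With the tool pointing down it reaches from about 0.4 to 0.825 m from the base axis. Payload 7 kg.
Tool frame: the origin (TCP) lies midway between the tips of the shut fingers; the grasp point (between the pads) lies 19 mm behind it; z points along the fingers, y is the line along which they close (so a half turn about z gives the same grasp; the last joint's range is limited). The gripper opens to 88 mm and grips with 3 to 60 N. Pads are 19 mm wide; open, the fingers measure 130 mm over their backs; the gripper's body (78 mm by 193 mm) begins 47 mm behind the grasp point.
Start: joints at [16.507, 20.546, 0.682, 0, -70.136, -16.507], TCP at [0.675, -0, 0.227] pointing down, gripper open.
Joint ranges: [-176.03, 176.03], [-82.01, 121.73], [-58.28, 71.71], [-173.87, 95.51], [-174.79, -0.11], [-173.66, 173.66]. Speed limits (degrees/s): [136.94, 136.94, 172.46, 180, 180, 180].

## Interface

Orientations are given as [roll, pitch, yaw] about the fixed x, y, z axes, in that order (R = Rz(yaw) Ry(pitch) Rx(roll)).
In Python, from plant import r, eyes, workorder gives the robot as it stands.
- The arm moves only by the tool step_arm, never from a script. Its argument "plan" is a list of rows, each a list of 5 numbers: the shift along the tool's x, y, z each as a share of 25 cm, from -1 to 1, then the turn about the tool's z as a share of 60 degrees, from -1 to 1, then the finger opening in mm, from 0 to 87.6. In form: [[x, y, z, turn, jaw], ...]. A call has 1 to 12 rows; each row is the pose to reach, as a shift and turn from the pose commanded when the call began, along the tool's axes at that moment; what a row does not reach only later rows make up. A row lasts 1/12 s, in which the tool goes at most 41.7 mm and 7.16 degrees, less where a joint would pass 70% of its speed; a pose out of reach is approached as far as the arm can. A call with a number of a shift or a turn outside -1 to 1 is refused whole. A call with a gripper value outside its range is refused whole. The fingers move at their own pace and stop on an object; "newtons" is the grip in N (left out, the last holds). Time passes only in rows, so rows that repeat a pose let the fingers close. It gives the time, the measured TCP pose, the force, the opening and the grip force at its end, in the units of the state.
- r.get_state(): the state, without advancing time (a new reading comes with each control period).
- eyes.capture(name): name is "scene" or "side" or "wrist"; returns the picture (384x512x3 uint8, red, green, blue); there is no depth.
- eyes.camera_model(name): a dict with "fov_y" (degrees; the focal length in pixels is half the picture's height over the tangent of half this angle, whatever the lens; pixels are square), "cx", "cy" (the principal point, pixels), "world_to_cam" (4x4, takes a point from world to camera coordinates); the wrist camera has in their place "hand_eye" (4x4, takes a point from camera to tool coordinates, whose origin is the TCP and whose axes are the flange's). Camera axes: x right, y up, looking along -z (the intrinsics and any distortion apply to the point x, -y, -z); pixel columns grow to the right and rows downward; lengths in m; the calibration is good to about 2 mm. The wrist camera is an equidistant fisheye: a pixel r from the principal point sees the ray r / f radians off the axis. A picture is of the moment at which its call begins: read the wrist's pose just before it. camera_model takes no time and is no camera call.
- workorder.close_job(): hands the job in; it is judged then, once.
The state is a dict: "time_s": time; "joints": joint angles; "qd": joint speeds; "joint_torque": joint torques, N m; "tcp_pos": TCP position; "eef_rot": TCP orientation; "contact_force": force on the tool from outside, world axes, zero at the start; "moment": the same for the moment, N m; "gripper_width": finger opening in m; "gripper_force": force on a finger pad.
Only numpy, scipy, OpenCV 4.12 (cv2) and the standard library are available. Lean on these libraries where they do the work, as an engineer would, in place of code of your own. Each camera call takes 0.05 s, during which the arm holds its last target. There are 200 camera calls.

## Task

Lock the hatch on the display sample with the quick-release T-bolt standing on the sample's landing: slide the bolt's head into the slot, all the way to the closed end in the hatch's forked tongue; keeping its black cam lever raised, turn the bolt a quarter turn clockwise (seen from above) until its head sits square across the slot; then swing the lever fully down and let go. Leave the other goods where they are.

Things in the scene. Friction and masses are not known exactly. Their poses are not given: they have to be found in the camera images.
- rig: Fixed display sample: grey track 66 mm wide, its closed end under a shut steel hatch. Origin on the shelf (z 0) under the place of the bolt's axis when fully home (the stem bottoms within 1 mm of it); x points along the slot, the way the bolt slides in, y to the left of that, z up. Landing floor 6 mm high from x -190 to -113 mm; hatch frame x 33 to 165, y -62 to 62, top 21 mm.
- slot_mouth (a point): Middle of the slot's open mouth at x -75 mm of the sample, 21 mm above the shelf (top of the lips). Funnel walls, 17 mm high, narrow the way from 42 mm at x -113 to 22 mm at x -75. Channel for the head: 22 mm wide, from 6 to 17 mm above the shelf, under two lips 4 mm thick with a 14 mm gap for the stem.
- slot_end (a point): The slot's closed end in the hatch's forked tongue: the place of the bolt's axis when fully home, 21 mm above the shelf (top of the lips). Only here is the channel wide enough for the head to turn: clockwise seen from above, to a stop at a quarter turn. Once turned it cannot slide back.
- tbolt: Loose steel T-bolt, 0.2 to 0.33 kg, standing on its head on the landing, nearly in line with the slot. Origin: centre of the head's underside, 6 mm above the shelf. Head 44 (x) x 20 (y) x 8 mm; stem 10 mm diameter; round flange 36 mm diameter, 16.5 to 24.5 mm above the origin (pushed low on its rim the bolt slides without tipping); 20 mm neck; lever fork to 44.5 mm high, 24 (x) by 18 mm (y).
- cam_lever (a joint): Angle (rad) of the black lever on the bolt: 0 = fully down (level, stop), 0.5 to 0.62 at the start, 0.65 upper stop. Pivot on the bolt's axis, 38 mm above its origin. A bar 12 mm wide, 9 thick, along the bolt's +y: at the start left of the slot, after the quarter turn over the hatch. Stiff: stays as left, about 1 N at its end moves it. Pushed sideways it turns the bolt.
- lever_tip (a point): Centre of the top of the lever's round end (18 mm diameter, 10 mm thick), 70 mm from the pivot; 49 mm above the shelf when the bolt stands in the slot with the lever fully down.
- pull_a: Pewter arched drawer pull, 114 mm long (x), 18 mm wide, 27 mm high, a bystander, to be left where it is; origin at the centre of its underside
- pull_b: Pewter arched drawer pull like the other, 114 mm long (x), 27 mm high, a bystander, to be left where it is; origin at the centre of its underside
- hinge: Chrome butt hinge lying open, 76 x 80 mm, 10 mm high, a bystander, to be left where it is; origin at the centre of its underside
- passage_lever: Matte black passage lever: round rose 64 mm in diameter under a level handle reaching 114 mm to +x, 57 mm high, a bystander, to be left where it is; origin at the centre of its underside
- door_knob: Brass door knob standing on its 60 mm rose, 57 mm high, a bystander, to be left where it is; origin at the centre of its underside
- screw_carton: Cardboard carton 85 x 55 x 35 mm, a bystander, to be left where it is; origin at the centre of its underside
There are look-alikes about, which are no part of the job. Of the things that look like the tbolt, the middle-sized one is meant.

How it is judged (in metres and radians):
On the way, in this order (a step that is already met when the one before it is completed fails the run):
1. the bolt is fully home in the slot, its head still lengthwise and its lever still raised (x of tbolt in the frame of rig between -0.005 and 0.005 m and y of tbolt in the frame of rig between -0.005 and 0.005 m and z of tbolt in the frame of rig below 0.011 m and angle between tbolt's own z axis and vertical below 0.15 rad and angle between the x axis of tbolt and the x axis of rig, either way round below 0.6 rad and value of joint cam_lever above 0.3 rad), for 0.1 s.
2. the head has been turned square across the slot with the lever still raised (x of tbolt in the frame of rig between -0.005 and 0.005 m and y of tbolt in the frame of rig between -0.005 and 0.005 m and z of tbolt in the frame of rig below 0.011 m and angle between tbolt's own z axis and vertical below 0.15 rad and angle between the x axis of tbolt and the y axis of rig, either way round below 0.17 rad and value of joint cam_lever above 0.3 rad), for 0.1 s.
At the end, for the whole second after the job is handed in: The bolt stands upright (within 0.15 rad) and at rest in the closed end of the slot (axis within 5 mm of home along and across the slot, head on the channel's floor within 5 mm), its head square across the slot within 0.17 rad, and the cam lever is down (below 0.08 rad) (x of tbolt in the frame of rig between -0.005 and 0.005 m and y of tbolt in the frame of rig between -0.005 and 0.005 m and z of tbolt in the frame of rig below 0.011 m and angle between tbolt's own z axis and vertical below 0.15 rad and angle between the x axis of tbolt and the y axis of rig, either way round below 0.17 rad and value of joint cam_lever below 0.08 rad and linear speed of tbolt below 0.02 m/s); the robot touches nothing.
It fails at once if one of the other goods was moved by more than 25 mm (distance of any of pull_a, pull_b, hinge, passage_lever, door_knob, screw_carton from where it was at the start of the episode above 0.025 m).
It also fails if it takes over 64 s, if anything falls off the work surface, if the arm or the gripper's body presses on something with over 40 N, if the wrist force passes 120 N, or if a joint passes its speed limit or range.

## Working session

There is one attempt and no reset: what is moved stays moved. The work goes in short steps, Python scripts to look and compute and a tool call to move; the robot and the scene stay as the last step left them, time stands still between calls to the robot, and variables do not carry over. Pictures are saved under pics/ and viewed, at most 10 in all, crops included, and the job is handed in when it is done.

Besides the shell and the picture viewer there is one more tool, called after "Emit:" by a JSON object that holds its "fn" and its "kwargs". step_arm: Moves the arm, as the interface text tells. Its arguments: {"type":"object","properties":{"plan":{"type":"array"},"newtons":{"type":"number"}},"required":["plan"]}

```bash
mkdir -p pics; python3 - <<'E'
from plant import r, eyes, workorder
import cv2,numpy as np
s=r.get_state();print(s['tcp_pos'],s['eef_rot'],s['time_s'])
for n in ['scene','side','wrist']:
    im=eyes.capture(n);cv2.imwrite(f'pics/{n}0.png',im[:,:,::-1]);m=eyes.camera_model(n)
    print(n,{k:np.round(v,4).tolist() for k,v in m.items() if not isinstance(v,str)})
a=[cv2.imread(f'pics/{n}0.png') for n in ['scene','side']]
E
```

```text
[ 6.74509522e-01 -2.56992429e-05  2.25613680e-01] [ 1.79903723e+02 -9.56963082e-03 -9.00052664e+01] 0.0
scene {'fov_y': 50.7646, 'cx': 252.6103, 'cy': 180.9975, 'world_to_cam': [[-0.6801, 0.7331, -0.0051, 0.3731], [-0.6279, -0.5789, 0.5202, 0.3436], [0.3784, 0.357, 0.854, -1.3025], [0.0, 0.0, 0.0, 1.0]]}
side {'fov_y': 48.2579, 'cx': 249.3124, 'cy': 192.3331, 'world_to_cam': [[0.7967, -0.6043, -0.0041, -0.4598], [0.3945, 0.515, 0.761, -0.2896], [-0.4578, -0.6079, 0.6487, -0.7013], [0.0, 0.0, 0.0, 1.0]]}
wrist {'fov_y': 65.7065, 'cx': 249.739, 'cy': 191.5122, 'hand_eye': [[-0.0006, 0.9691, 0.2465, 0.0664], [1.0, 0.0007, -0.0005, -0.0002], [-0.0006, 0.2465, -0.9691, -0.1584], [0.0, 0.0, 0.0, 1.0]]}
```

View pics/scene0.png

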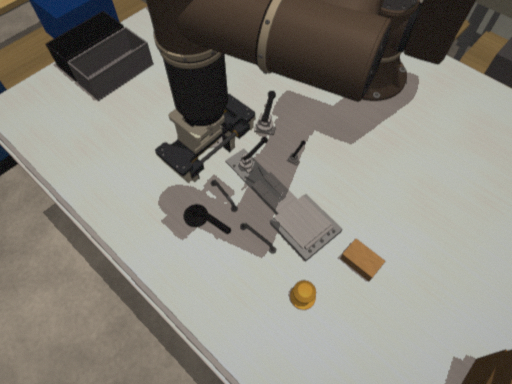

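View pics/wrist0.png

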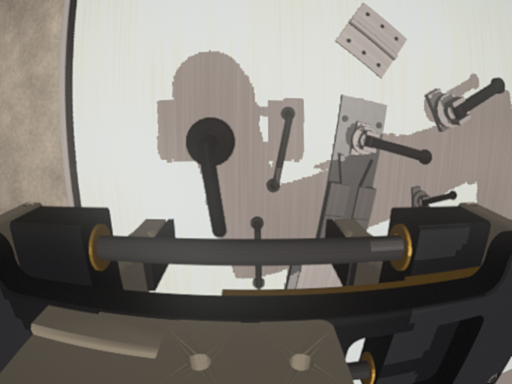

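Wrist: three T-bolts, on the landing (365,140), a bigger one (440,105), a smaller one (420,197). The middle-sized one, on the landing, fits the description. The passage lever is at (210,140), the pulls at (280,150) and (258,255), and the track runs from (360,100) down to (300,290). In the scene view the door knob is at (303,294), the carton at (362,259) and the hatch at (306,225).

```bash
cat > h.py <<'E'
import numpy as np,cv2
from scipy.spatial.transform import Rotation as R
from plant import r,eyes,workorder
def tool():
    s=r.get_state();T=np.eye(4);T[:3,:3]=R.from_euler('xyz',s['eef_rot'],degrees=True).as_matrix();T[:3,3]=s['tcp_pos'];return T
def ray(n,u,v,T=None):
    m=eyes.camera_model(n);f=192/np.tan(np.radians(m['fov_y'])/2);x,y=(u-m['cx'])/f,(v-m['cy'])/f
    if n=='wrist':
        t=np.hypot(x,y);d=np.array([x*np.sinc(t/np.pi),-y*np.sinc(t/np.pi),-np.cos(t)]);M=T@np.array(m['hand_eye'])
    else: d=np.array([x,-y,-1]);M=np.linalg.inv(m['world_to_cam'])
    d=M[:3,:3]@d;return M[:3,3],d/np.linalg.norm(d)
def onz(n,u,v,z,T=None):
    o,d=ray(n,u,v,T);return o+d*(z-o[2])/d[2]
def tri(*rs):
    A=sum(np.eye(3)-np.outer(d,d) for o,d in rs);b=sum((np.eye(3)-np.outer(d,d))@o for o,d in rs)
    p=np.linalg.solve(A,b);return p,[np.linalg.norm(np.cross(d,p-o)) for o,d in rs]
E
python3 - <<'E'
from h import *
T=tool()
for q in [(365,140,.03),(426,156,.08),(340,97,.006),(386,103,.006),(287,290,.02)]:print(q,onz('wrist',*q,T).round(3))
a=cv2.imread('pics/wrist0.png')[60:220,310:512];b=cv2.imread('pics/side0.png')
cv2.imwrite('pics/wc.png',cv2.resize(a,None,fx=3.9,fy=3.9,interpolation=cv2.INTER_CUBIC)[:600,:800])
cv2.imwrite('pics/s.png',b)
E
```

```text
(365, 140, 0.03) [ 0.53  -0.043  0.03 ]
(426, 156, 0.08) [ 0.469 -0.032  0.08 ]
(340, 97, 0.006) [ 0.558 -0.096  0.006]
(386, 103, 0.006) [ 0.491 -0.093  0.006]
(287, 290, 0.02) [0.621 0.173 0.02 ]
```

View pics/wc.png

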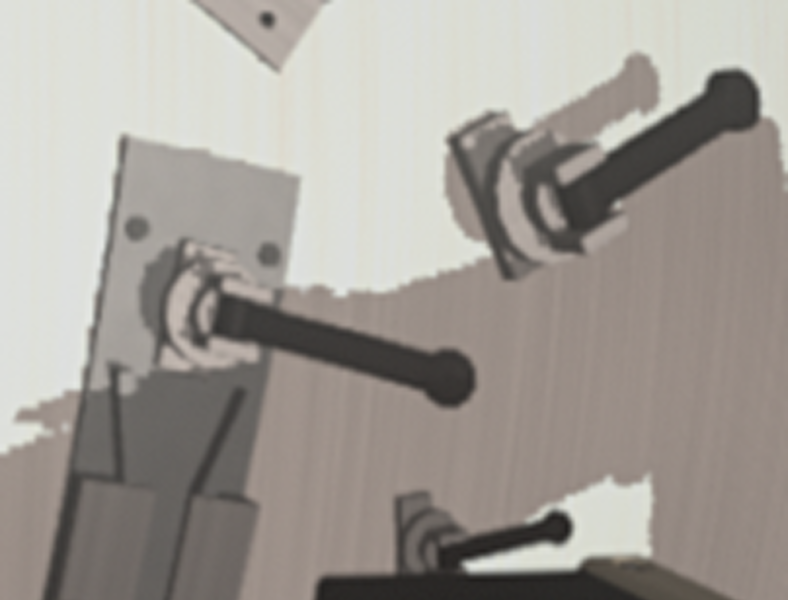

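View pics/side0.png

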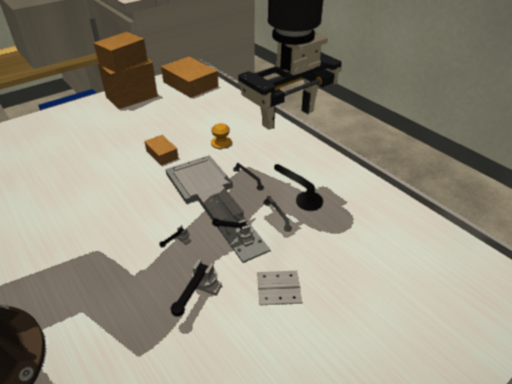

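Crop confirms it: the bolt on the landing is the middle of three sizes, between the big one at right and the small one at bottom. Next I turn the tool 90° and back off for a closer look along the slot.

Emit:
{"fn": "step_arm", "kwargs": {"plan": [[-0.12, 0.9, -0.08, -1, 87.6], [-0.12, 0.9, -0.08, -1, 87.6], [-0.12, 0.9, -0.08, -1, 87.6], [-0.12, 0.9, -0.08, -1, 87.6], [-0.12, 0.9, -0.08, -1, 87.6], [-0.12, 0.9, -0.08, -1, 87.6], [-0.12, 0.9, -0.08, -1, 87.6], [-0.12, 0.9, -0.08, -1, 87.6], [-0.12, 0.9, -0.08, -1, 87.6], [-0.12, 0.9, -0.08, -1, 87.6]]}}

```text
time_s: 0.98
tcp_pos: [0.4497, 0.03, 0.2467]
eef_rot: [-180.0, -0.0, -29.9]
contact_force: [0.0, -0.4, -0.2]
gripper_width: 0.0877
gripper_force: 0.0
```

Emit:
{"fn": "step_arm", "kwargs": {"plan": [[0, 0, 0, -0.5, 87.6], [0, 0, 0, -0.5, 87.6], [0, 0, 0, -0.5, 87.6], [0, 0, 0, -0.5, 87.6], [0, 0, 0, -0.5, 87.6], [0, 0, 0, -0.5, 87.6], [0, 0, 0, -0.5, 87.6]]}}

```text
time_s: 1.57
tcp_pos: [0.4499, 0.0299, 0.2464]
eef_rot: [180.0, 0.0, -0.3]
contact_force: [0.0, -0.4, -0.1]
gripper_width: 0.0878
gripper_force: 0.0
```

```bash
python3 - <<'E'
from h import *
T=tool();np.save('T1.npy',T);im=eyes.capture('wrist')[:,:,::-1];cv2.imwrite('pics/w1.png',im)
print(T.round(3),r.get_state()['joints'])
cv2.imwrite('pics/w1b.png',cv2.resize(im[:300],None,fx=1.5625,fy=1.5625,interpolation=cv2.INTER_CUBIC))
E
```

```text
[[ 1.    -0.005 -0.     0.45 ]
 [-0.005 -1.    -0.     0.03 ]
 [-0.     0.    -1.     0.246]
 [ 0.     0.     0.     1.   ]] [ 2.89760081e+01 -1.98551098e+00 -2.42343429e+01 -7.19785365e-04
 -6.77650653e+01  6.07856948e+01]
```

View pics/w1b.png

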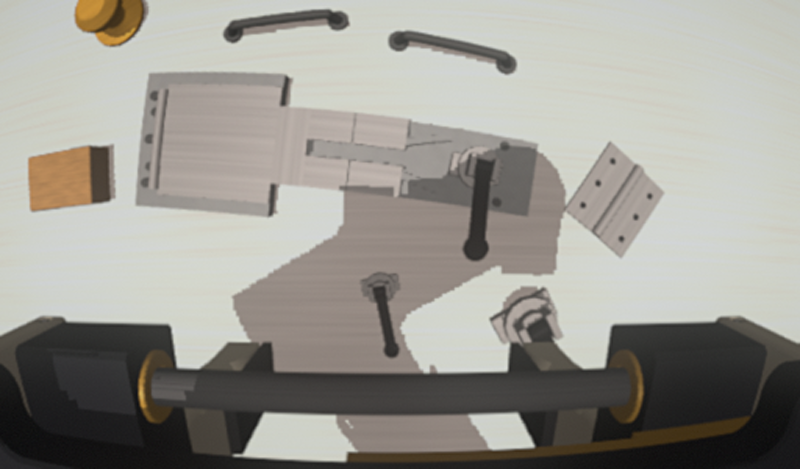

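The wrist view (1.56x) shows the hatch frame at (137-292,73-215), the slot from its closed end (307,148) to the mouth (405,158), and the bolt flange at about (475,167) with the lever tip at (476,248). The small decoy is at (380,290) and the big one at (527,315). One enlarged crop for precise edges.

```bash
python3 - <<'E'
import cv2
im=cv2.imread('pics/w1.png')[40:165,175:350]
cv2.imwrite('pics/w1c.png',cv2.resize(im,None,fx=4.5,fy=4.5,interpolation=cv2.INTER_CUBIC))
E
```

```text
(no output)
```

View pics/w1c.png

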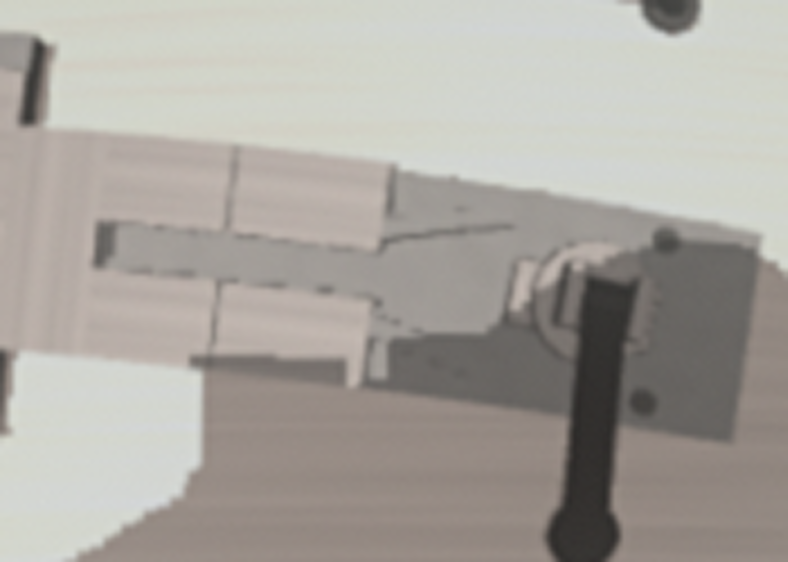

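The crop gives the lip corners (391,165), (361,386), the gap edges at the mouth (380,249), (371,298), the slot-end top edge (95,244), landing corners (762,236), (733,441), the flange centre about (597,300) and the lever tip (582,535).

```bash
python3 - <<'E'
from h import *
T1=np.load('T1.npy');T0=np.eye(4);T0[:3,:3]=R.from_euler('xyz',[179.9037,-.0096,-90.0053],degrees=True).as_matrix();T0[:3,3]=[.67451,0,.22561]
c=lambda u,v:(175+u/4.5,40+v/4.5)
w=lambda u,v:(310+u/3.9-.0,60+v/3.9)
for n,a,b in [('landR',(762,236),(123,135)),('landL',(733,441),(300,177)),('lip -33',(391,165),(78,477)),('lip33',(361,386),(258,503)),('gap-7',(380,249),(155,489)),('gap7',(371,298),(193,495)),('tip',(582,535),(448,377))]:
    print(n,[x if isinstance(x,list) else x.round(4) for x in tri(ray('wrist',*c(*a),T1),ray('wrist',*w(*b),T0))])
pts=[(391,165,21,-75,-33),(361,386,21,-75,33),(380,249,21,-75,-7),(371,298,21,-75,7),(762,236,6,-190,-33),(733,441,6,-190,33),(96,222,21,5.5,-7),(94,267,21,5.5,7)]
W=np.array([onz('wrist',*c(u,v),z/1e3,T1)[:2] for u,v,z,_,_ in pts]);L=np.array([p[3:] for p in pts])/1e3
Lc,Wc=L-L.mean(0),W-W.mean(0)
th=np.arctan2((Lc[:,0]*Wc[:,1]-Lc[:,1]*Wc[:,0]).sum(),(Lc*Wc).sum());Rm=np.array([[np.cos(th),-np.sin(th)],[np.sin(th),np.cos(th)]])
t=W.mean(0)-Rm@L.mean(0);print('rig',t.round(4),np.degrees(th));print(((W-t)@Rm-L).round(4).tolist())
np.save('rig.npy',[*t,th])
for n,u,v,z in [('flange',597,300,.0305),('flangeL',537,300,.0305),('tip',582,535,.085),('tip',582,535,.08)]:
    p=onz('wrist',*c(u,v),z,T1)[:2];print(n,p.round(4),((p-t)@Rm).round(4))
E
```

```text
landR [array([ 0.5538, -0.0999,  0.0045]), [np.float64(0.0010550521844344231), np.float64(0.001055052184434499)]]
landL [array([ 0.4903, -0.0899,  0.011 ]), [np.float64(0.0008685475673106968), np.float64(0.000868547567310651)]]
lip -33 [array([0.5695, 0.0141, 0.0186]), [np.float64(0.001038884692461809), np.float64(0.0010388846924617922)]]
lip33 [array([0.5051, 0.0224, 0.0232]), [np.float64(0.0003089282783332316), np.float64(0.0003089282783331499)]]
gap-7 [array([0.5443, 0.0171, 0.0245]), [np.float64(0.0005411667189229842), np.float64(0.0005411667189229655)]]
gap7 [array([0.5302, 0.0195, 0.0239]), [np.float64(0.00030544846101318004), np.float64(0.0003054484610131671)]]
tip [array([ 0.4707, -0.0308,  0.0819]), [np.float64(0.0003390262653035055), np.float64(0.00033902626530347144)]]
rig [0.5468 0.0921] 82.37109217817357
[[-0.0002, 0.0008], [0.0, -0.0008], [-0.0003, -0.0005], [0.0005, -0.0002], [-0.0, 0.0011], [-0.0003, -0.0008], [0.0007, 0.0007], [-0.0003, -0.0003]]
flange [ 0.5302 -0.0439] [-0.137  -0.0017]
flangeL [ 0.5298 -0.0269] [-0.1202  0.001 ]
tip [ 0.471  -0.0305] [-0.1316  0.0588]
tip [ 0.4703 -0.0314] [-0.1326  0.0594]
```

Emit:
{"fn": "step_arm", "kwargs": {"plan": [[0.321, 0.296, 0.3, 0.127, 60], [0.321, 0.296, 0.3, 0.127, 60], [0.321, 0.296, 0.3, 0.127, 60], [0.321, 0.296, 0.3, 0.127, 60], [0.321, 0.296, 0.5, 0.127, 60], [0.321, 0.296, 0.7, 0.127, 60], [0.321, 0.296, 0.8, 0.127, 60], [0.321, 0.296, 0.85, 0.127, 60], [0.321, 0.296, 0.85, 0.127, 60], [0.321, 0.296, 0.85, 0.127, 60]], "newtons": 15}}

```text
time_s: 2.45
tcp_pos: [0.5302, -0.0441, 0.0339]
eef_rot: [179.9, 0.1, -7.7]
contact_force: [0.7, -0.2, 0.4]
gripper_width: 0.0601
gripper_force: 0.0
```

```bash
python3 - <<'E'
from h import *
T=tool();x,y,th=np.load('rig.npy');Rm=np.array([[np.cos(th),-np.sin(th)],[np.sin(th),np.cos(th)]])
print(T[:3,3].round(4),((T[:2,3]-[x,y])@Rm).round(4),r.get_state()['eef_rot'])
a=eyes.capture('side')[:,:,::-1][170:290,150:310];b=eyes.capture('scene')[:,:,::-1][110:230,190:350]
f=lambda q:cv2.resize(q,None,fx=2.5,fy=2.5,interpolation=cv2.INTER_CUBIC)
cv2.imwrite('pics/ab.png',np.hstack([f(a),f(b)]))
E
```

```text
[ 0.5302 -0.0441  0.0339] [-0.1372 -0.0016] [ 1.79944964e+02  7.85509877e-02 -7.69270960e+00]
```

View pics/ab.png

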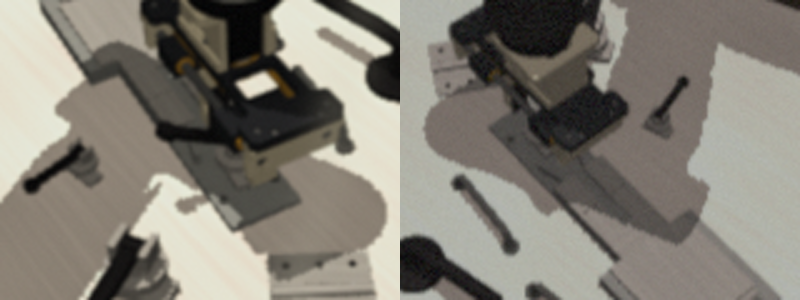

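The gripper straddles the bolt, and the lever sticks out freely at (165,130) in the left panel. Now I close.

Emit:
{"fn": "step_arm", "kwargs": {"plan": [[0, 0, 0, 0, 40], [0, 0, 0, 0, 30], [0, 0, 0, 0, 15], [0, 0, 0, 0, 15], [0, 0, 0, 0, 15], [0, 0, 0, 0, 15], [0, 0, 0, 0, 15], [0, 0, 0, 0, 15]], "newtons": 15}}

```text
time_s: 3.22
tcp_pos: [0.5305, -0.0438, 0.0343]
eef_rot: [-180.0, -0.0, -7.6]
contact_force: [-1.5, 2.7, 3.4]
gripper_width: 0.024
gripper_force: 15.0
```

Emit:
{"fn": "step_arm", "kwargs": {"plan": [[-0.003, -0.03, 0, 0, 15], [-0.006, -0.06, 0, 0, 15], [-0.006, -0.09, 0, 0, 15], [-0.006, -0.12, 0, 0, 15], [-0.006, -0.15, 0, 0, 15], [-0.006, -0.18, 0, 0, 15], [-0.006, -0.21, 0, 0, 15], [-0.006, -0.24, 0, 0, 15], [-0.006, -0.27, 0, 0, 15], [-0.006, -0.27, 0, 0, 15], [-0.006, -0.27, 0, 0, 15]]}}

```text
time_s: 4.13
tcp_pos: [0.5377, 0.0234, 0.0343]
eef_rot: [180.0, -0.0, -7.6]
contact_force: [-2.0, 1.9, 5.2]
gripper_width: 0.0242
gripper_force: 15.0
```

```bash
python3 - <<'E'
from h import *
T=tool();x,y,th=np.load('rig.npy');Rm=np.array([[np.cos(th),-np.sin(th)],[np.sin(th),np.cos(th)]])
s=r.get_state();print(((T[:2,3]-[x,y])@Rm).round(4),T[2,3],s['eef_rot'],(np.array(s['contact_force'])[:2]@Rm).round(1),np.round(s['moment'],2))
E
```

```text
[-0.0693 -0.0002] 0.034320885270156226 [ 1.7999930e+02 -3.7083738e-03 -7.5902725e+00] [1.6 2.2] [ 0.62  0.88 -0.  ]
```

Emit:
{"fn": "step_arm", "kwargs": {"plan": [[-0.001, -0.03, 0, 0, 15], [-0.001, -0.06, 0, 0, 15], [-0.001, -0.09, 0, 0, 15], [-0.001, -0.12, 0, 0, 15], [-0.001, -0.15, 0, 0, 15], [-0.001, -0.18, 0, 0, 15], [-0.001, -0.21, 0, 0, 15], [-0.001, -0.24, 0, 0, 15], [-0.001, -0.26, 0, 0, 15], [-0.001, -0.27, 0, 0, 15], [-0.001, -0.275, 0, 0, 15], [-0.001, -0.28, 0, 0, 15]]}}

```text
time_s: 5.13
tcp_pos: [0.5465, 0.0914, 0.0343]
eef_rot: [179.9, 0.0, -7.6]
contact_force: [-0.5, -6.7, 6.8]
gripper_width: 0.0245
gripper_force: 15.0
```

Emit:
{"fn": "step_arm", "kwargs": {"plan": [[0, -0.004, 0, 0, 15], [0, -0.008, 0, 0, 15], [0, -0.008, 0, 0, 15], [0, -0.008, 0, 0, 15]]}}

```text
time_s: 5.47
tcp_pos: [0.5466, 0.0933, 0.0343]
eef_rot: [179.9, 0.0, -7.6]
contact_force: [-0.8, -5.8, 7.5]
gripper_width: 0.024
gripper_force: 15.0
```

```bash
cat > st.py <<'E'
from h import *
T=tool();x,y,th=np.load('rig.npy');Rm=np.array([[np.cos(th),-np.sin(th)],[np.sin(th),np.cos(th)]])
s=r.get_state();print(((T[:2,3]-[x,y])@Rm).round(4),T[2,3],s['eef_rot'],(np.array(s['contact_force'])[:2]@Rm).round(1),np.round(s['moment'],2))
E
python3 st.py
```

```text
[0.0011 0.0003] 0.03433464569705878 [ 1.79904361e+02  4.07773516e-02 -7.61644259e+00] [-5.8  0.1] [-2.27  0.36  0.01]
```

Emit:
{"fn": "step_arm", "kwargs": {"plan": [[0, 0.002, 0, 0.08, 15], [0, 0.002, 0, 0.16, 15], [0, 0.002, 0, 0.24, 15], [0, 0.002, 0, 0.32, 15], [0, 0.002, 0, 0.4, 15], [0, 0.002, 0, 0.48, 15], [0, 0.002, 0, 0.56, 15], [0, 0.002, 0, 0.64, 15], [0, 0.002, 0, 0.72, 15], [0, 0.002, 0, 0.8, 15], [0, 0.002, 0, 0.8, 15]], "newtons": 20}}

```text
time_s: 6.38
tcp_pos: [0.5471, 0.0939, 0.0343]
eef_rot: [-180.0, -0.0, -55.9]
contact_force: [-0.6, -0.9, 4.6]
gripper_width: 0.0236
gripper_force: 20.0
```

```bash
python3 st.py
```

```text
[ 0.0018 -0.0001] 0.0343453123775071 [-1.79987273e+02 -1.22840522e-02 -5.59149485e+01] [-1.   0.5] [-0.41  0.23 -0.07]
```

Emit:
{"fn": "step_arm", "kwargs": {"plan": [[0, 0, 0, 0.08, 15], [0, 0, 0, 0.16, 15], [0, 0, 0, 0.24, 15], [0, 0, 0, 0.32, 15], [0, 0, 0, 0.4, 15], [0, 0, 0, 0.48, 15], [0, 0, 0, 0.56, 15], [0, 0, 0, 0.63, 15], [0, 0, 0, 0.67, 15], [0, 0, 0, 0.7, 15], [0, 0, 0, 0.71, 15], [0, 0, 0, 0.71, 15]]}}

```text
time_s: 7.38
tcp_pos: [0.5467, 0.0936, 0.0343]
eef_rot: [180.0, -0.0, -98.2]
contact_force: [-1.7, -1.6, 6.5]
gripper_width: 0.0239
gripper_force: 20.0
```

```bash
python3 st.py
```

```text
[0.0014 0.0002] 0.03434687492275665 [ 1.79984548e+02 -3.69977811e-02 -9.82346400e+01] [-1.8  1.5] [-0.65  0.64  0.18]
```

Emit:
{"fn": "step_arm", "kwargs": {"plan": [[0, 0, 0, 0, 15], [0, 0, 0, 0, 15], [0, 0, 0, 0, 60], [0, 0, 0, 0, 60], [0, 0, 0, 0, 60], [0, 0, 0, 0, 60], [0, 0, -0.1, 0, 60], [0, 0, -0.25, 0, 60], [0, 0, -0.36, 0, 60], [0, 0, -0.36, 0, 60]]}}

```text
time_s: 8.22
tcp_pos: [0.5502, 0.0952, 0.1299]
eef_rot: [-179.5, 0.2, -98.1]
contact_force: [0.7, 0.1, 0.6]
gripper_width: 0.0597
gripper_force: 0.0
```

Emit:
{"fn": "step_arm", "kwargs": {"plan": [[-0.13, 0, 0, 0, 0], [-0.26, 0, 0, 0, 0], [-0.26, 0, 0, 0, 0], [-0.26, 0, 0, 0, 0], [-0.26, 0, 0, 0, 0], [-0.26, 0, 0, 0, 0], [-0.26, 0, 0, 0, 0], [-0.26, 0, 0, 0, 0], [-0.26, 0, 0, 0, 0]]}}

```text
time_s: 8.97
tcp_pos: [0.5562, 0.1578, 0.1241]
eef_rot: [180.0, 0.0, -98.3]
contact_force: [-0.4, 0.3, -0.6]
gripper_width: 0.0056
gripper_force: 0.0
```

```bash
python3 st.py; python3 - <<'E'
from h import *
a=eyes.capture('side')[:,:,::-1][130:280,140:300];b=eyes.capture('wrist')[:,:,::-1][0:300,100:400]
cv2.imwrite('pics/ab2.png',np.hstack([cv2.resize(a,(400,375),interpolation=2),cv2.resize(b,(375,375),interpolation=2)]))
E
```

```text
[ 0.0663 -0.0006] 0.12411158656051591 [ 1.79999979e+02  1.32954667e-04 -9.82614652e+01] [0.3 0.4] [ 0.01 -0.    0.03]
```

View pics/ab2.png

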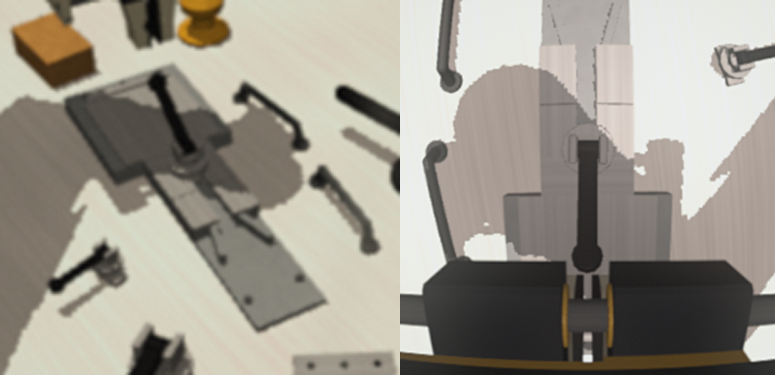

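The bolt is home and turned, with its raised lever over the hatch; the tip is at (587,258) in the right panel, under the closing fingers. Now I press it down.

Emit:
{"fn": "step_arm", "kwargs": {"plan": [[0, 0, 0.05, 0, 0], [0, 0, 0.1, 0, 0], [0, 0, 0.13, 0, 0], [0, 0, 0.16, 0, 0], [0, 0, 0.19, 0, 0], [0, 0, 0.22, 0, 0], [0, 0, 0.24, 0, 0], [0, 0, 0.26, 0, 0], [0, 0, 0.28, 0, 0], [0, 0, 0.295, 0, 0], [0, 0, 0.3, 0, 0], [0, 0, 0.3, 0, 0]]}}

```text
time_s: 10.07
tcp_pos: [0.556, 0.1581, 0.0487]
eef_rot: [180.0, -0.0, -98.2]
contact_force: [0.1, 0.7, -0.8]
gripper_width: 0.0002
gripper_force: 0.1
```

Emit:
{"fn": "step_arm", "kwargs": {"plan": [[0, 0, 0.006, 0, 0], [0, 0, 0.01, 0, 0], [0, 0, 0.01, 0, 0], [0, 0, 0.01, 0, 0]]}}

```text
time_s: 10.4
tcp_pos: [0.5564, 0.1585, 0.0468]
eef_rot: [-180.0, 0.0, -98.2]
contact_force: [-0.2, 1.2, 1.7]
gripper_width: 0.0007
gripper_force: 0.7
```

Emit:
{"fn": "step_arm", "kwargs": {"plan": [[0, 0, 0.004, 0, 0], [0, 0, 0.008, 0, 0], [0, 0, 0.008, 0, 0], [0, 0, 0.008, 0, 0]]}}

```text
time_s: 10.73
tcp_pos: [0.5567, 0.1587, 0.0449]
eef_rot: [-179.9, 0.0, -98.2]
contact_force: [1.1, 3.4, 3.6]
gripper_width: 0.0007
gripper_force: 1.6
```

```bash
python3 st.py
```

```text
[ 0.0673 -0.001 ] 0.04486426279064361 [-1.79948278e+02  4.36161510e-02 -9.82072508e+01] [ 3.5 -0.7] [ 1.12 -0.18 -0.01]
```

Emit:
{"fn": "step_arm", "kwargs": {"plan": [[0, 0, -0.05, 0, 0], [0, 0, -0.2, 0, 0], [-0.1, 0, -0.35, 0, 0], [-0.25, 0, -0.4, 0, 0], [-0.35, 0, -0.4, 0, 0], [-0.35, 0, -0.4, 0, 0], [-0.35, 0, -0.4, 0, 0], [-0.35, 0, -0.4, 0, 0]]}}

```text
time_s: 11.4
tcp_pos: [0.5678, 0.2441, 0.1436]
eef_rot: [179.9, -0.1, -98.2]
contact_force: [-1.1, 0.2, -0.2]
gripper_width: 0.0002
gripper_force: 0.0
```

```bash
python3 st.py; python3 - <<'E'
from h import *
T=tool();np.save('T2.npy',T);a=eyes.capture('side')[:,:,::-1][130:280,140:300];w=eyes.capture('wrist')[:,:,::-1];cv2.imwrite('pics/w2.png',w);b=w[0:250,100:350]
cv2.imwrite('pics/ab3.png',np.hstack([cv2.resize(a,(320,300),interpolation=2),cv2.resize(b,(480,480),interpolation=2)[:300]]))
E
```

```text
[ 0.1534 -0.0007] 0.1435562469862419 [ 1.79895118e+02 -1.03166294e-01 -9.82153050e+01] [0.  1.1] [0.04 0.02 0.01]
```

View pics/ab3.png

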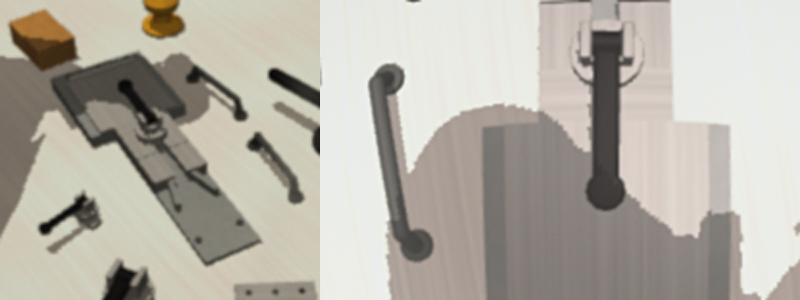

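The lever now looks lower; its tip is at (605,191) in the wrist panel and (126,88) in the side panel. I triangulate its height.

```bash
python3 - <<'E'
from h import *
T=np.load('T2.npy');x,y,th=np.load('rig.npy');Rm=np.array([[np.cos(th),-np.sin(th)],[np.sin(th),np.cos(th)]])
p,e=tri(ray('wrist',248.4,99.5,T),ray('side',203,174));print(p.round(4),np.round(e,4),((p[:2]-[x,y])@Rm).round(4))
for z in (.046,.049,.056):
    q=onz('wrist',248.4,99.5,z,T);print(z,((q[:2]-[x,y])@Rm).round(4))
q=onz('wrist',100+605/1.92-320/1.92,40/1.92,.0505,T);print('fork',((q[:2]-[x,y])@Rm).round(4))
E
```

```text
[0.5584 0.1616 0.0394] [0.0015 0.0015] [ 0.0704 -0.0023]
0.046 [ 0.0714 -0.0009]
0.049 [ 0.0716 -0.0008]
0.056 [ 0.072  -0.0008]
fork [ 0.0021 -0.0001]
```

Emit:
{"fn": "step_arm", "kwargs": {"plan": [[0.15, 0, 0, 0, 0], [0.3, 0, 0.05, 0, 0], [0.34, 0, 0.15, 0, 0], [0.34, 0, 0.25, 0, 0], [0.34, 0, 0.33, 0, 0], [0.34, 0, 0.37, 0, 0], [0.34, 0, 0.38, 0, 0], [0.34, 0, 0.39, 0, 0], [0.34, 0, 0.4, 0, 0], [0.34, 0, 0.402, 0, 0], [0.34, 0, 0.402, 0, 0]]}}

```text
time_s: 12.42
tcp_pos: [0.5572, 0.1613, 0.045]
eef_rot: [-179.9, 0.1, -98.2]
contact_force: [-0.0, 0.5, 1.1]
gripper_width: 0.0003
gripper_force: 0.5
```

Emit:
{"fn": "step_arm", "kwargs": {"plan": [[0, 0, 0.003, 0, 0], [0, 0, 0.006, 0, 0], [0, 0, 0.006, 0, 0], [0, 0, 0.006, 0, 0]]}}

```text
time_s: 12.75
tcp_pos: [0.5572, 0.1614, 0.0431]
eef_rot: [-179.9, 0.1, -98.2]
contact_force: [0.9, 2.3, 4.0]
gripper_width: 0.0004
gripper_force: 1.5
```

Emit:
{"fn": "step_arm", "kwargs": {"plan": [[0, 0, 0.004, 0, 0], [0, 0, 0.008, 0, 0], [0, 0, 0.008, 0, 0], [0, 0, 0.008, 0, 0]]}}

```text
time_s: 13.08
tcp_pos: [0.5574, 0.1618, 0.0411]
eef_rot: [-179.9, 0.1, -98.2]
contact_force: [-0.6, 5.4, 4.1]
gripper_width: 0.0008
gripper_force: 3.0
```

Emit:
{"fn": "step_arm", "kwargs": {"plan": [[0, 0, -0.03, 0, 0], [0, 0, -0.1, 0, 0], [0, 0, -0.25, 0, 0], [-0.1, 0, -0.4, 0, 0], [-0.25, 0, -0.45, 0, 0], [-0.35, 0, -0.45, 0, 0], [-0.35, 0, -0.45, 0, 0], [-0.35, 0, -0.45, 0, 0], [-0.35, 0, -0.45, 0, 0]]}}

```text
time_s: 13.83
tcp_pos: [0.568, 0.2464, 0.1521]
eef_rot: [179.9, -0.1, -98.2]
contact_force: [-0.2, 0.0, 0.1]
gripper_width: 0.0002
gripper_force: 0.0
```

```bash
python3 - <<'E'
from h import *
T=tool();np.save('T3.npy',T);s=eyes.capture('side')[:,:,::-1];c=eyes.capture('scene')[:,:,::-1];w=eyes.capture('wrist')[:,:,::-1]
for n,q in zip('scw',(s,c,w)):cv2.imwrite(f'pics/{n}3.png',q)
print(T[:3,3])
x,y,th=np.load('rig.npy')
for n in ('scene','side'):
    m=eyes.camera_model(n);p=np.array(m['world_to_cam'])@[.556,.16,.05,1];f=192/np.tan(np.radians(m['fov_y'])/2);print(n,m['cx']-f*p[0]/p[2],m['cy']+f*p[1]/p[2])
S=cv2.resize(s[150:230,180:260],(400,400),interpolation=2);W=cv2.resize(w[0:140,190:330],(400,400),interpolation=2)
cv2.imwrite('pics/fin.png',np.hstack([S,W]))
E
```

```text
[0.56801883 0.24635954 0.15212366]
scene 298.28942877716355 210.40538444279974
side 201.5558489211794 171.2679799782078
```

View pics/fin.png

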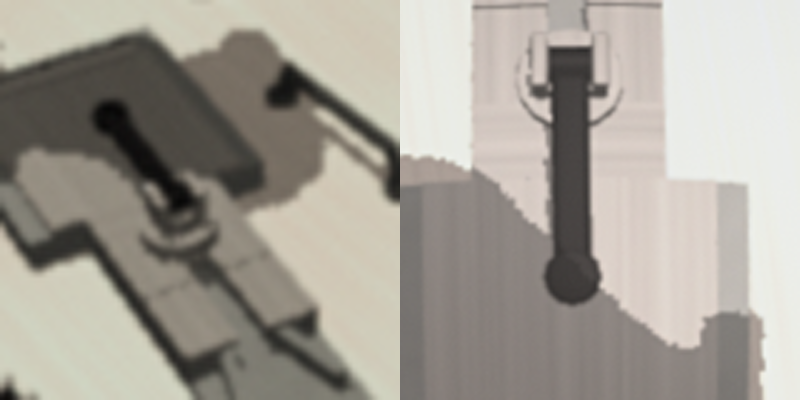

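```bash
python3 - <<'E'
from h import *
T=np.load('T3.npy');x,y,th=np.load('rig.npy');Rm=np.array([[np.cos(th),-np.sin(th)],[np.sin(th),np.cos(th)]])
def go(n,s,w):
    p,e=tri(ray('wrist',190+(w[0]-400)/2.857,w[1]/2.857,T),ray('side',180+s[0]/5,150+s[1]/5));print(n,((p[:2]-[x,y])@Rm).round(4),p[2].round(4),np.round(e,4))
go('tip',(111,117),(572,276));go('corner33,-62,21',(262,163),(748,185));go('flange centre 30',(180,229),(570,76))
go('lip mouth? no',(150,232),(517,76))
E
```

```text
tip [ 0.0698 -0.0004] 0.0424 [0.0013 0.0013]
corner33,-62,21 [0.0164 0.0054] 0.0597 [0.0544 0.0544]
flange centre 30 [-0.0017 -0.0005] 0.0249 [0.0017 0.0017]
lip mouth? no [ 0.0024 -0.0036] 0.0239 [0.0137 0.0137]
```

```bash
python3 -c "
from plant import workorder
print(workorder.close_job())"
```

```text
the job is handed in; nothing more can be done
None
```

I handed the job in at about 14 s: the T-bolt is home, its head is turned square across the slot, the lever is down as far as the cameras can measure, and the arm is clear; the judge's verdict was not shown.

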